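# Transfer an oiled tool handle from the drip rail to the drying rail

### The job

The oiled file handle on the left rack has drained. Take its hanger by the tab, slide it along the drip rail to the open end, lift it over the end stop, hang it on the drying rail of the next rack, and slide it under the guard and past the drop catch until it sits home against the parking stop with the catch closed behind it; leave it hanging there. Do not let the wet handle touch anything, and push gently: the parking stop is only lightly clamped and must not be shifted, and the knob already drying beyond it must stay where it is.

Things in the scene. Friction and masses are not known exactly. Their poses are not given: they have to be found in the camera images.
- hanger_tab (a point): Centre of the grip tab of the hanger to be moved: an upright plate, dipped in black vinyl, 8 mm (x) by 22 mm (y) by 53 mm high, its top 27 mm above this point. Axes: y along its rail (left positive), x away from the robot, z up. Grip it across the 22 mm (fingers closing along y), 10 to 18 mm above this point, so that the fingertips pass over stops and catch. Hanger and handle weigh 0.16 to 0.26 kg.
- hanger_seat (a point): Point of that hanger that rests on a rail: middle of the underside of its hook's strap, 6 mm nearer the robot (-x) and 31.5 mm lower than hanger_tab. Hook 24 mm wide along y, strap 5 mm thick; its 12 mm slot straddles the 6 mm rail (3 mm play each side). The back lip reaches 10 mm below this point and carries a toe, 16 mm wide (y), sticking out to 20 mm behind it.
- hanger_work: Oiled wooden file handle fixed to that hanger, 70 mm long, 27 mm thick, upright below the rail; origin at its lower end, z up. The hanger's stem goes down 100 mm in front of the rail and bends back under it to the handle: over a rail the hanger can rise at most 70 mm before the bend meets the rail. Raised above the stops it can be drawn toward the robot, clear of rails and stops.
- drip_rail_end (a point): Drip rail (left rack, tray below): top edge of the rail at the inner face of its end stop. Axes: +y along the rail away from this stop (to the left), x away from the robot, z up. Flat bar 6 mm thick, 20 mm deep, 175 mm long, both ends turned up 12 mm above its top edge; the turned-up piece is 5 mm thick. The hanger starts with its middle 85 to 140 mm along the rail.
- drip_rack: Left rack with the drip rail, fixed to the bench; origin on the bench below drip_rail_end, same axes. A guard strip behind the rail holds the hanger's toe down (3 mm play) from 46 mm along the rail onward, so the hanger can be lifted off only with its middle 12 to 36 mm from drip_rail_end.
- drying_rail_start (a point): Drying rail (right rack): top edge of the rail at the inner face of its near stop. Axes as for drip_rail_end, but this rail runs along -y (to the right). Same bar and 12 mm turned-up ends, 265 mm long. Gap, angle and offset in x (to 15 mm) between the rails vary. Hangers can be set down only with their middle 13 to 36 mm along the rail; the guard strip covers it from 46 mm onward.
- drying_rack: Right rack, fixed to the bench; origin on the bench below drying_rail_start, same axes. Astride its rail sits the parking stop, a dark steel block with a brass thumb screw, clamped by friction only: it slips at about 16 N. The stop's face that the hanger meets lies 115 to 165 mm along the rail from drying_rail_start; where exactly is not measured: find it by feel.
- drying_rail_far (a point): Top edge of the drying rail at the inner face of its far end stop. On the way lies the drop catch, a dark lever on the front of the parking stop, ramp first, 46 mm before the stop's face. A hanger pushed under it meets 1 to 5 N; once home (24 mm wide in a 26.5 mm pocket) it falls shut behind the hanger. Stop and catch reach 13 mm above the rail (raised catch 18 mm).
- other_tab (a point): Centre of the tab of the other, identical hanger with a dark round knob, which hangs near the far end of the drying rail, beyond the parking stop. To be left alone.

How it is judged:
By the outcome, as a careful person would: the job done as asked, in the order asked, and still so for the second after the job is handed in, with the robot touching nothing.
It also fails if it takes over 54 s, if anything falls off the work surface, if the arm or the gripper's body presses on something with over 40 N, if the wrist force passes 120 N, or if a joint passes its speed limit or range.

### The arm

A 6-joint arm with a two-finger parallel gripper is mounted at the origin on a cart in front of the work surface, level with it; the furniture and walls round the work are solid. World frame = base frame: x ahead of the robot, y to its left, z up, the work surface at z = 0. Lengths are in mm, angles in rad, forces in N, time in s.
With the tool pointing down it reaches from about 375 to 750 mm from the base axis. Payload 9 kg.
Tool frame: the origin (TCP) lies midway between the tips of the shut fingers; the grasp point (between the pads) lies 19 mm behind it; z points along the fingers, y is the line along which they close (so a half turn about z gives the same grasp; the last joint's range is limited). The gripper opens to 85 mm and grips with 20 to 120 N. Pads are 22 mm wide; open, the fingers measure 114 mm over their backs; the gripper's body (76 mm by 85 mm) begins 54 mm behind the grasp point. The pads swing forward as they close: fully open they stand 13 mm farther back than shut.
Start: joints at [-1.542, 0.104, 0.097, 1.564, 0, 1.353], TCP at [146.589, -581.849, 231.331] pointing down, gripper open.
Joint ranges: [-2.99, 2.99], [-0.84, 1.86], [-1.1, 1.16], [-1.84, 2.11], [-1.51, 1.56], [-3.14, 3.14]. Speed limits (rad/s): [2.22, 2.22, 2.57, 3.14, 3.14, 3.14].

### API

Orientations are given as a unit quaternion [x, y, z, w].
In Python, from cell import bot, hand, kin, get_obs, read_camera, hand_in gives the robot as it stands. The module is installed in compiled form; this text tells all that it offers. Calls block until the motion is done:
- bot.move_pose(position, orientation): joint-space move of the TCP to a pose.
- bot.move_straight(position, rate=150, ori=None): straight line of the TCP; ori=None keeps the orientation; rate is the mean speed in mm/s.
- bot.goto_joints(angles): joint-space move.
- hand.command_gripper(opening): opening from 0.0 (shut) to 1.0 (fully open); the grip force is fixed at half the most; returns when the fingers have stopped.
- bot.sleep(seconds).
- kin.inverse_kinematics(position, orientation): joint angles nearest the present ones, or None.
- get_obs(): the state.
- read_camera(name): name is "scene" or "top" or "wrist"; returns a dict with "frame" (420x560x3 uint8, red, green, blue), "depth" (420x560 float32, mm along the optical axis (not along the pixel's ray), 0 where there is no reading), "K" (3x3 intrinsics, pixels), "xyz" and "rotation" of the camera in the world. Camera axes: x right, y down, z forward; pixel columns grow to the right and rows downward; lengths in mm; the calibration is good to about 2 mm. A picture is of the moment at which its call begins.
A pose or a line that the arm cannot do raises bot.Unreachable and nothing moves.
- hand_in(): hands the job in; it is judged then, once.
The state is a dict: "time": time; "joint_pos": joint angles; "dq": joint speeds; "joint_efforts": joint torques, N m; "tcp_pos": TCP position; "tool_rot": TCP orientation; "force": force on the tool from outside, world axes, zero at the start; "ft_torque": the same for the moment, N m; "opening": opening from 0.0 (shut) to 1.0 (fully open); "grasp_force": force on a finger pad.
Only numpy, scipy, OpenCV 4.12 (cv2) and the standard library are available. Lean on these libraries where they do the work, as an engineer would, in place of code of your own. Each camera call takes 0.05 s, during which the arm holds its last target. There are 200 camera calls.

## Working session

There is one attempt and no reset: what is moved stays moved. The work goes in short steps, each a Python script; the robot and the scene stay as the last script left them, time stands still between calls to the robot, and variables do not carry over. Pictures are saved under pics/ and viewed, at most 10 in all, crops included, and the job is handed in when it is done.

```bash
mkdir -p pics; cat > h.py <<'E'
import numpy as np, cv2
from cell import bot, hand, kin, get_obs, read_camera, hand_in
def cam(n):
    c=read_camera(n); return c
def save(c,p): cv2.imwrite('pics/'+p,cv2.cvtColor(c['frame'],cv2.COLOR_RGB2BGR))
def cloud(c):
    K=np.array(c['K']);d=c['depth'];v,u=np.mgrid[:d.shape[0],:d.shape[1]]
    P=np.stack([(u-K[0,2])/K[0,0]*d,(v-K[1,2])/K[1,1]*d,d],-1)
    W=P@np.array(c['rotation']).T+np.array(c['xyz']); W[d==0]=np.nan
    return W
def ray(c,u,v):
    K=np.array(c['K']);r=np.array(c['rotation'])@np.array([(u-K[0,2])/K[0,0],(v-K[1,2])/K[1,1],1]); return np.array(c['xyz']),r
def onz(c,u,v,z):
    o,r=ray(c,u,v); return o+r*(z-o[2])/r[2]
E
python3 - <<'E'
from h import *
import pickle
o=get_obs();print(o)
for n in('scene','top'):
    c=cam(n);save(c,n+'0.png');pickle.dump(c,open(n+'0.pkl','wb'));print(n,c['xyz'],c['rotation'],c['K'],(c['depth']>0).mean())
E
```

```text
{'time': 0.0, 'joint_pos': array([-1.54170813e+00,  1.04710545e-01,  9.64577157e-02,  1.56391547e+00,
       -1.45987107e-05,  1.35309861e+00]), 'dq': array([-0.00104695,  0.00085418,  0.0003397 ,  0.00088042,  0.00124619,
        0.00140878]), 'joint_efforts': array([-1.75158082e-03, -5.56926012e+01,  5.03654051e+01,  1.68085221e-02,
       -4.49260651e-04,  1.06401271e-05]), 'tcp_pos': array([ 146.56899673, -581.46626369,  230.50939431]), 'tool_rot': array([ 9.92396509e-01,  1.23080045e-01,  5.73288040e-05, -6.83623386e-04]), 'force': array([-0.48830321,  0.34820779, -0.50567569]), 'ft_torque': array([ 0.02276988, -0.07627727,  0.000713  ]), 'grasp_force': 0.0, 'opening': 1.0020460262923756}
scene [ -1.82685196 566.06025491 543.97624652] [-0.32757809  0.78082676 -0.4863519   0.2155551 ] [[386.60492299   0.         274.78700323]
 [  0.         386.60492299 209.35919866]
 [  0.           0.           1.        ]] 0.9960969387755102
top [ 393.76384505   34.15992556 1168.52518188] [ 0.70656878 -0.70469989  0.04783892 -0.0432441 ] [[520.89232583   0.         276.08599156]
 [  0.         520.89232583 208.69253073]
 [  0.           0.           1.        ]] 0.9958928571428571
```

View pics/scene0.png

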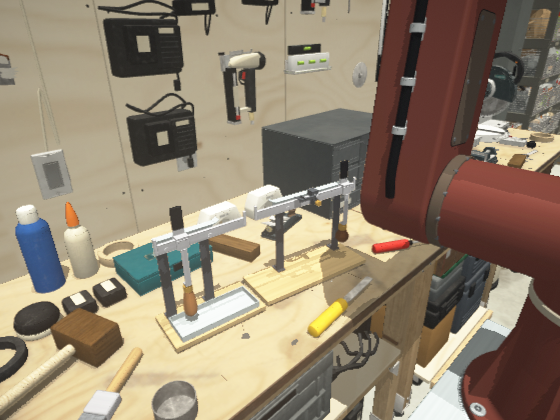

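View pics/top0.png

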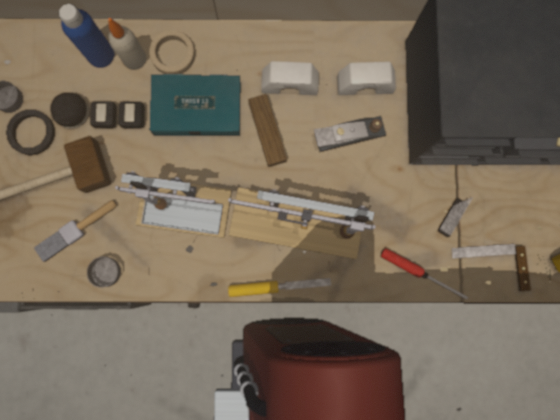

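The scene view shows the left rack with its hanger (black tab at 176,218) and the right rack (stop about 310,190, other tab 345,170). In the top view the left rail runs from about (120,188) to (215,203) and the right rail from about (232,203) to (373,226). Next I enlarge both.

```bash
sed -i "s/^import numpy as np, cv2/import numpy as np, cv2\nfrom scipy.spatial.transform import Rotation as R/; s/np.array(c\['rotation'\])/R.from_quat(c['rotation']).as_matrix()/g" h.py
python3 - <<'E'
from h import *
import pickle
c=pickle.load(open('top0.pkl','rb'));s=pickle.load(open('scene0.pkl','rb'))
a=cv2.resize(c['frame'][165:250,110:385],None,fx=2.9,fy=2.9,interpolation=2)
b=cv2.resize(s['frame'][150:280,145:365],None,fx=2.6,fy=2.6,interpolation=2)
a=a[:,:800];b=b[:,:800]
im=np.zeros((a.shape[0]+b.shape[0],800,3),np.uint8);im[:a.shape[0],:a.shape[1]]=a;im[a.shape[0]:,:b.shape[1]]=b
cv2.imwrite('pics/z.png',im[:600,:,::-1]);print(a.shape,b.shape)
W=cloud(c)
# top view high points
for u in range(112,384,6):
    col=W[165:250,u]; z=col[:,2]
    i=np.where(z>130)[0]
    print(u,[(int(k)+165,*col[k].round().astype(int)) for k in i[:8]])
E
```

```text
(246, 798, 3) (338, 572, 3)
112 []
118 [(186, np.int64(559), np.int64(321), np.int64(215)), (187, np.int64(557), np.int64(321), np.int64(216)), (188, np.int64(555), np.int64(321), np.int64(216)), (189, np.int64(554), np.int64(323), np.int64(209))]
124 [(174, np.int64(584), np.int64(314), np.int64(203)), (175, np.int64(581), np.int64(313), np.int64(207)), (176, np.int64(579), np.int64(313), np.int64(206)), (177, np.int64(578), np.int64(313), np.int64(205)), (178, np.int64(576), np.int64(313), np.int64(207)), (179, np.int64(574), np.int64(313), np.int64(205)), (180, np.int64(572), np.int64(314), np.int64(204)), (181, np.int64(570), np.int64(313), np.int64(207))]
130 [(172, np.int64(588), np.int64(303), np.int64(203)), (173, np.int64(586), np.int64(303), np.int64(204)), (174, np.int64(584), np.int64(303), np.int64(202)), (175, np.int64(581), np.int64(302), np.int64(206)), (176, np.int64(579), np.int64(302), np.int64(206)), (177, np.int64(577), np.int64(301), np.int64(209)), (178, np.int64(575), np.int64(301), np.int64(208)), (179, np.int64(574), np.int64(302), np.int64(206))]
136 [(173,
[... 13417 characters left out ...]
p.int64(519), np.int64(-136), np.int64(203)), (210, np.int64(517), np.int64(-136), np.int64(206)), (211, np.int64(515), np.int64(-136), np.int64(206)), (212, np.int64(513), np.int64(-136), np.int64(206)), (213, np.int64(511), np.int64(-136), np.int64(204))]
370 [(211, np.int64(515), np.int64(-147), np.int64(206)), (212, np.int64(513), np.int64(-147), np.int64(207)), (213, np.int64(511), np.int64(-148), np.int64(203)), (214, np.int64(509), np.int64(-147), np.int64(205)), (215, np.int64(507), np.int64(-147), np.int64(208)), (216, np.int64(505), np.int64(-147), np.int64(205)), (217, np.int64(504), np.int64(-148), np.int64(200)), (218, np.int64(502), np.int64(-147), np.int64(204))]
376 []
382 []
```

View pics/z.png

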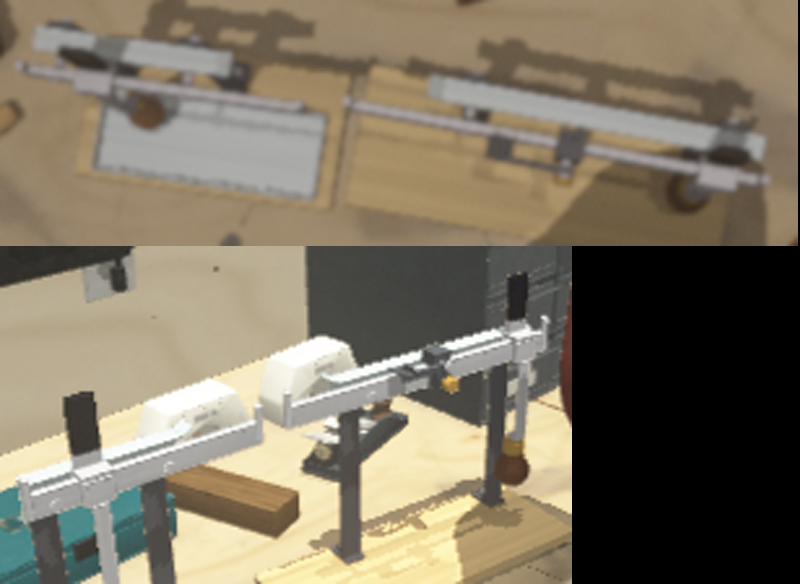

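Crops: the top view gives the left rail from (118,188) to (214,201) px and the right rail from (230,200) to (375,227) px, with the catch and stop at about u=280–308. The scene crop shows the left tab at about (80,425) and the stop at about (435,355), both unobstructed. Next I fit the rails and the tab.

```bash
python3 - <<'E'
from h import *
import pickle
for n in('top0','scene0'):
    c=pickle.load(open(n+'.pkl','rb'));W=cloud(c).reshape(-1,3)
    W=W[~np.isnan(W).any(1)]
    B=(W[:,0]>480)&(W[:,0]<600)&(W[:,1]>-175)&(W[:,1]<345)
    W=W[B]
    print(n)
    for nm,p,q in(('L',(531,143.5),(556,321)),('R',(533,110),(502,-155))):
        p=np.array(p);q=np.array(q);d=(q-p)/np.linalg.norm(q-p);nn=np.array([-d[1],d[0]])
        for it in range(2):
            s=(W[:,:2]-p)@d;t=(W[:,:2]-p)@nn
            m=(abs(t)<5)&(W[:,2]>199)&(W[:,2]<209)&(s>5)&(s<np.linalg.norm(q-p)-5)
            V=W[m]; 
            k=np.polyfit(V[:,1],V[:,0],1)
            p=np.array([np.polyval(k,p[1]),p[1]]);q=np.array([np.polyval(k,q[1]),q[1]]);d=(q-p)/np.linalg.norm(q-p);nn=np.array([-d[1],d[0]])
        s=(W[:,:2]-p)@d;t=(W[:,:2]-p)@nn
        m=(abs(t)<6)&(W[:,2]>195)&(W[:,2]<222)
        st=W[(abs(t)<6)&(W[:,2]>211)&(W[:,2]<222)]
        ss=(st[:,:2]-p)@d
        print(nm,'fit',k,'n',len(V),'zmed',np.median(V[:,2]),'d',d,'p',p,'s range',np.percentile(s[m],[0,1,99,100]).round(1),'hi pts s:',np.sort(ss).round(0)[:12],np.sort(ss).round(0)[-12:])
        if n=='scene0' or 1:
            m2=(abs(t)<25)&(W[:,2]>226)&(W[:,2]<275)
            T=W[m2];S=s[m2];
            if len(T): print(' tab s',np.percentile(S,[0,5,50,95,100]).round(1),'t',np.percentile(t[m2],[0,5,50,95,100]).round(1),'z',T[:,2].min(),T[:,2].max(),'c',T.mean(0))
E
```

```text
top0
L fit [1.40379699e-01 5.11486127e+02] n 281 zmed 205.27577425512482 d [0.13901662 0.99029005] p [531.63061391 143.5       ] s range [-300.7 -295.4  179.   182.6] hi pts s: [-301. -300. -299. -298. -297. -297. -281. -277. -276. -275. -274. -274.] [145. 146. 178. 179. 179. 180. 180. 180. 181. 181. 182. 183.]
 tab s [-280.8 -277.5  123.9  141.4  144.9] t [-10.2  -8.5  -3.1   1.2   1.6] z 227.2493082614168 267.26523419006526 c [525.8084345   78.65678611 254.33299986]
R fit [8.40880057e-02 5.20294755e+02] n 337 zmed 205.1419626365349 d [-0.08379229 -0.99648324] p [529.54443519 110.        ] s range [-204.2 -194.8  261.6  264.4] hi pts s: [-180. -178. -178. -177. -176. -175. -175. -175. -175. -173. -173. -170.] [142. 143. 143. 144. 145. 145. 147. 147. 149. 149. 149. 218.]
 tab s [-177.9 -174.6 -156.9  243.4  246.9] t [-17.7 -17.1   8.6  15.1  16.8] z 227.2493082614168 267.26523419006526 c [525.8084345   78.65678611 254.33299986]
scene0
L fit [1.39782137e-01 5.10103540e+02] n 292 zmed 203.06946832876122 d [0.13843622 0.99037135] p [530.16227654 143.5       ] s range [-300.1 -294.6  184.6  185.4] hi pts s: [-300. -297. -297. -295. -295. -294. -281. -277. -275. -274. -274. -273.] [181. 181. 183. 183. 183. 183. 184. 185. 185. 185. 185. 185.]
 tab s [-280.3 -273.1  131.9  146.5  147.5] t [-9.7 -7.3 -4.   0.   1.7] z 226.0646341357073 262.18791439641626 c [533.99248374 143.80585261 244.76671746]
R fit [8.55816526e-02 5.19220214e+02] n 142 zmed 203.08835092181178 d [-0.08526995 -0.99635788] p [528.63419612 110.        ] s range [-215.2 -203.2  227.3  263.5] hi pts s: [-38. -38. -38. -38. -38. -37. -37. -37. -35. -35. -34.  -8.] [130. 130. 132. 132. 133. 133. 137. 140. 140. 142. 145. 146.]
 tab s [-180.6 -179.5 -165.   239.3  246.5] t [-17.5 -15.8   9.8  13.2  16.2] z 226.0646341357073 262.18791439641626 c [533.99248374 143.80585261 244.76671746]
```

```bash
cat >> h.py <<'E'
def down(d,flip=False):
    "tool pointing down, closing axis along planar direction d"
    a=np.arctan2(d[0],-d[1])/2+(np.pi/2 if flip else 0)
    return np.array([np.cos(a),np.sin(a),0,0])
E
python3 - <<'E'
from h import *
import pickle
c=pickle.load(open('top0.pkl','rb'))
for u,v,z in((230.7,200.2,217),(374.8,227.1,217),(118,187.5,217),(214.5,201.2,217),(110+440/2.9,165+117/2.9,205),(110+640/2.9,165+158/2.9,205)):
    print((u,v),onz(c,u,v,z).round(1))
W=cloud(c)
m=(W[...,2]>230)&(W[...,2]<280)&(W[...,0]>480)&(W[...,0]<600)
for n in('top0','scene0'):
    W=cloud(pickle.load(open(n+'.pkl','rb')))
    m=(W[...,2]>230)&(W[...,2]<280)&(W[...,0]>520)&(W[...,0]<600)&(W[...,1]>215)&(W[...,1]<330)
    P=W[m];print(n,len(P),P.min(0).round(1),P.max(0).round(1),P.mean(0).round(1))
W=cloud(c);m=(W[...,0]>450)&(W[...,1]<-180)&(W[...,1]>-560);print('box',np.nanmax(W[...,2][m]))
for x in range(450,800,25):
    m=(abs(W[...,0]-x)<12)&(W[...,1]<-180);print(x,np.nanmax(W[...,2][m]).round(),end='; ')
q=get_obs()['joint_pos']
for f in(0,1):
    for pos,d in(([550,265,350],(.139,.99)),([530,100,300],(.12,.993)),([515,-50,232],(.12,.993))):
        j=kin.inverse_kinematics(pos,down(d,f));print(f,pos,None if j is None else np.round(j,2))
E
```

```text
(230.7, 200.2) [532.6 111.9 217. ]
(374.8, 227.1) [ 483.6 -153.2  217. ]
(118, 187.5) [555.7 320.3 217. ]
(214.5, 201.2) [530.7 141.7 217. ]
(261.7241379310345, 205.3448275862069) [524.9  54.8 205. ]
(330.68965517241384, 219.48275862068965) [498.7 -73.7 205. ]
top0 92 [551.5 265.  230.5] [560.2 286.3 266.7] [555.  273.8 255.3]
scene0 225 [549.6 267.  230. ] [560.1 289.1 262.2] [553.9 278.9 246.9]
box 245.91350656512498
450 30.0; 475 19.0; 500 23.0; 525 26.0; 550 24.0; 575 21.0; 600 8.0; 625 229.0; 650 244.0; 675 246.0; 700 246.0; 725 244.0; 750 245.0; 775 244.0; 0 [550, 265, 350] [0.24 0.21 0.43 1.79 0.   0.37]
0 [530, 100, 300] [-0.06 -0.05  0.06  1.69  0.    0.06]
0 [515, -50, 232] [-0.35 -0.15 -0.15  1.57  0.   -0.23]
1 [550, 265, 350] [ 0.24  0.21  0.43  1.79  0.   -2.77]
1 [530, 100, 300] [-0.06 -0.05  0.06  1.69  0.   -3.08]
1 [515, -50, 232] [-0.35 -0.15 -0.15  1.57  0.    2.91]
```

```bash
python3 - <<'E'
from h import *
import pickle
o=get_obs();p=o['tcp_pos'];
bot.move_straight([p[0],p[1],350],rate=300)
bot.move_pose([548,272,365],down((.139,.99)))
o=get_obs();print(o['time'],o['tcp_pos'])
c=cam('wrist');save(c,'w1.png');pickle.dump(c,open('w1.pkl','wb'));print(c['xyz'],c['rotation'])
W=cloud(c);m=(W[...,2]>228)&(W[...,2]<280)&(W[...,0]>520)&(W[...,0]<600)&(W[...,1]>215)&(W[...,1]<330)
P=W[m];print(len(P),P.min(0),P.max(0),P.mean(0)) if len(P) else 0
E
```

```text
3.9333 [548.32511723 271.34518168 364.93251655]
[481.55101449 281.52633346 507.41573808] [0.74792709 0.64995011 0.08789563 0.10219726]
452 [552.04773082 266.67145971 228.27933867] [561.8602901  288.65943362 264.42411507] [555.08087296 277.8018841  253.26882396]
```

View pics/w1.png

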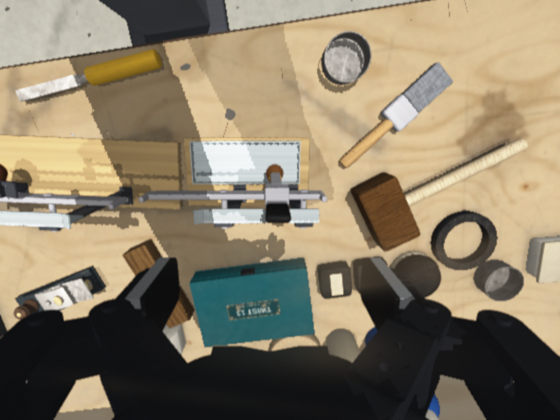

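The wrist view shows the tab at (277,210), the drip rail from (143,196) to (325,196), and the drying rail start stop at about (128,195).

```bash
python3 - <<'E'
from h import *
import pickle
c=pickle.load(open('w1.pkl','rb'));W=cloud(c)
for u,v in((143,196),(325,196),(128,195)): print(onz(c,u,v,217).round(1))
# stops: high points on each rail
L=W.reshape(-1,3);L=L[~np.isnan(L).any(1)]
for nm,p,d in(('L',(530.7,141.7),(.139,.990)),('R',(532.6,111.9),(-.182,-.983))):
    p=np.array(p);d=np.array(d);s=(L[:,:2]-p)@d;t=(L[:,:2]-p)@np.array([-d[1],d[0]])
    m=(abs(t)<9)&(L[:,2]>212)&(L[:,2]<221)&(s>-12)&(s<190)
    for a in((-12,12),(165,190),(12,165)):
        k=m&(s>a[0])&(s<a[1]); 
        if k.any():print(nm,a,k.sum(),np.percentile(s[k],[0,10,50,90,100]).round(1),L[k].mean(0).round(1))
    for a in range(4,176,12):
        k=(abs(t)<6)&(abs(s-a)<6)&(L[:,2]>201)&(L[:,2]<209)
        if k.sum()>3: print(nm,a,k.sum(),'t',np.mean(t[k]).round(1),np.percentile(t[k],[5,95]).round(1),'z',np.median(L[k,2]).round(1))
E
```

```text
[530.1 149.5 217. ]
[554.9 325.5 217. ]
[527.1 135.3 217. ]
L (-12, 12) 35 [3.1 3.7 5.8 7.  7.2] [532.6 147.  215.9]
L (165, 190) 37 [182.  182.2 184.1 186.4 186.5] [557.  324.  215.8]
L (12, 165) 40 [128.7 130.6 138.  146.3 148.4] [554.1 277.9 215.8]
L 4 35 t -0.7 [-4.   1.5] z 204.9
L 16 82 t -1.3 [-4.5  1.4] z 204.6
L 28 80 t -1.2 [-4.6  1.5] z 204.6
L 40 80 t -1.0 [-4.6  1.6] z 204.8
L 52 71 t -0.7 [-3.2  1.6] z 204.7
L 64 71 t -0.7 [-3.3  1.6] z 204.5
L 76 72 t -0.7 [-3.3  1.6] z 204.7
L 88 68 t -0.7 [-3.4  1.5] z 204.6
L 100 70 t -0.7 [-3.3  1.6] z 204.7
L 112 72 t -0.7 [-3.2  1.7] z 204.5
L 124 55 t -0.4 [-3.4  2.4] z 204.9
L 136 11 t -0.1 [-4.4  5.3] z 208.6
L 148 27 t -0.4 [-3.5  3.3] z 205.3
L 160 69 t -0.8 [-3.3  1.9] z 204.6
L 172 71 t -0.7 [-3.3  1.8] z 204.7
R (-12, 12) 39 [-6.4 -6.  -4.7 -2.3 -1.4] [535.1 115.9 215.8]
R (12, 165) 91 [ 87.9  88.9  94.  104.3 105.5] [510.2  18.9 214.1]
R 4 51 t 1.2 [-0.9  4.7] z 204.6
R 16 71 t 1.6 [-0.8  4.2] z 204.7
R 28 75 t 1.8 [-0.8  4.9] z 204.6
R 40 73 t 1.7 [-0.9  4.4] z 204.7
R 52 77 t 1.8 [-0.7  4.8] z 204.8
R 64 76 t 1.7 [-0.8  4.6] z 204.9
R 76 76 t 1.7 [-0.8  4.7] z 205.1
R 88 78 t 1.7 [-0.7  4.9] z 204.9
R 100 49 t 2.8 [-0.   4.7] z 205.1
R 112 38 t 3.0 [0.8 5. ] z 204.9
```

```bash
cat >> h.py <<'E'
dL=np.array([.139,.9903]); sL=np.array([532.1,146.8])+2.5*dL   # inner face of drip stop
dR=np.array([-.182,-.9833]); sR=np.array([535.,115.5])+2.5*dR
nL=np.array([dL[1],-dL[0]]); nR=np.array([-dR[1],dR[0]])       # away from robot
def tab(s,side):
    return sL+s*dL+6*nL if side=='L' else sR+s*dR+6*nR
def st(*a):
    o=get_obs();print(*a,'t',round(o['time'],2),'p',o['tcp_pos'].round(1),'F',o['force'].round(1),'M',o['ft_torque'].round(2),'g',round(float(o['grasp_force']),1),'op',round(o['opening'],3));return o
E
python3 - <<'E'
from h import *
t=np.array([556.5,277.7]); z=230.5
print('s',(t-sL)@dL,'n',(t-sL)@nL)
bot.move_straight([*t,300],rate=150); hand.command_gripper(.65)
bot.move_straight([*t,z],rate=80); st('down')
hand.command_gripper(0.0); st('grip')
p=get_obs()['tcp_pos']; s0=(t-sL)@dL
bot.move_straight([*t,z+1],rate=20); st('up1')
for s in (110,80,50,24):
    q=t+(s-s0)*dL
    bot.move_straight([*q,z+1],rate=50); st('s',s)
c=cam('wrist');save(c,'w2.png');import pickle;pickle.dump(c,open('w2.pkl','wb'))
E
```

```text
s 130.52183227499995 n 5.968220000000009
down t 6.0 p [556.8 277.8 231.2] F [ 0.2  0.7 -0.1] M [-0.06 -0.03  0.01] g 0.0 op 0.647
grip t 6.4 p [556.8 277.7 231.1] F [-0.  -0.3  4.1] M [-0.13  0.03  0.02] g 58.7 op 0.248
up1 t 6.65 p [556.4 277.7 231.2] F [-0.4 -0.8 -0.9] M [ 0.03  0.03 -0.06] g 58.7 op 0.243
s 110 t 7.21 p [553.6 257.1 231.5] F [ 0.   0.1 -2. ] M [ 0.04 -0.02 -0.01] g 58.6 op 0.244
s 80 t 7.96 p [549.5 227.7 231.6] F [ 0.2 -0.6 -2.5] M [-0.03  0.    0.05] g 58.7 op 0.246
s 50 t 8.71 p [545.4 197.9 231.6] F [-0.3  0.6 -2. ] M [0.01 0.04 0.01] g 58.7 op 0.248
s 24 t 9.38 p [541.7 172.1 231.6] F [-0.9  0.3 -1.4] M [0.01 0.02 0.  ] g 58.7 op 0.244
```

View pics/w2.png

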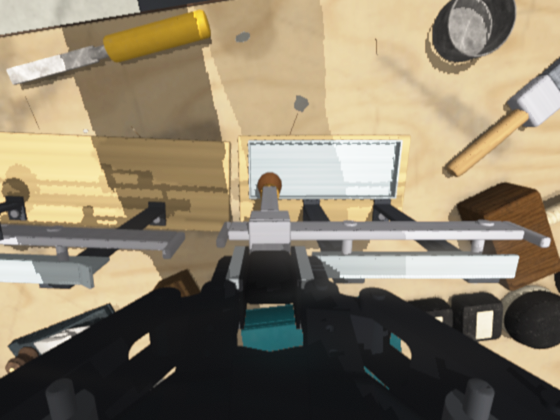

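The hanger is free of the guard: hook centre is at (270,235), about 26 mm from the drip stop at (224,235). The drying rail's start stop is at about (180,240). I refine that rail from this closer view, then transfer.

```bash
python3 - <<'E'
from h import *
import pickle
c=pickle.load(open('w2.pkl','rb'));W=cloud(c);L=W.reshape(-1,3);L=L[~np.isnan(L).any(1)]
for nm,p,d,n in(('L',sL,dL,nL),('R',sR,dR,nR)):
    s=(L[:,:2]-p)@d;t=(L[:,:2]-p)@n
    k=(abs(t)<7)&(L[:,2]>212)&(L[:,2]<221)&(s>-10)&(s<6)
    if k.any(): print(nm,'stop',k.sum(),np.percentile(s[k],[0,10,50,90,100]).round(1),L[k,2].max())
    for a in range(6,126,10):
        k=(abs(t)<7)&(abs(s-a)<5)&(L[:,2]>202)&(L[:,2]<208)
        if k.sum()>10: print(nm,a,k.sum(),'t',np.percentile(t[k],[3,50,97]).round(1),'z',np.median(L[k,2]).round(1))
    k=(abs(t)<25)&(L[:,2]>211)&(L[:,2]<226)&(s>70)&(s<170)&(L[:,1]<60)
    if k.any(): print(nm,'catch',k.sum(),np.percentile(s[k],[0,50,100]),np.percentile(t[k],[0,50,100]),L[k,2].max())
E
```

```text
L stop 109 [-5.4 -4.6 -2.7 -0.7 -0.3] 218.15870678163716
L 6 182 t [-2.2  0.2  3.5] z 204.7
L 16 21 t [-2.3  0.6  3.2] z 204.9
L 36 75 t [-2.3  0.3  3.3] z 204.8
L 46 181 t [-2.3  0.2  3.6] z 204.7
L 56 181 t [-2.3  0.1  3.5] z 204.6
L 66 182 t [-2.3  0.2  3.6] z 204.5
L 76 187 t [-2.3  0.1  3.5] z 204.5
L 86 185 t [-2.4  0.1  3.6] z 204.6
L 96 183 t [-2.3  0.1  3.7] z 204.6
L 106 181 t [-2.3  0.2  3.8] z 204.5
L 116 185 t [-2.4  0.1  3.8] z 204.5
R stop 115 [-4.9 -4.5 -2.6 -0.7  0.5] 218.04955142744993
R 6 160 t [-2.6 -0.5  3.1] z 204.7
R 16 174 t [-2.6 -0.3  2.8] z 204.7
R 26 178 t [-2.5 -0.2  3.2] z 204.6
R 36 174 t [-2.6 -0.3  3.1] z 204.7
R 46 176 t [-2.6 -0.4  3. ] z 204.7
R 56 178 t [-2.6 -0.1  3.1] z 204.8
R 66 184 t [-2.6 -0.2  3. ] z 204.8
R 76 177 t [-2.6 -0.1  2.8] z 204.7
R 86 183 t [-2.5 -0.2  3.3] z 204.8
R 96 139 t [-2.4 -0.   3.2] z 204.7
R catch 38 [88.78865575 90.21909947 91.46213893] [-12.4713003   -6.38872888  -2.7671145 ] 216.5285718557923
```

```bash
python3 - <<'E'
from h import *
q=tab(24,'L'); q2=tab(24,'R')-0.4*nR
bot.move_straight([*q,268],rate=60); st('lift')
bot.move_straight([*q2,268],rate=60,ori=down(-dR)); st('over')
bot.move_straight([*q2,237],rate=40); st('237')
for z in (234,232.5,231.5): bot.move_straight([*q2,z],rate=15); st(z)
c=cam('wrist');save(c,'w3.png');import pickle;pickle.dump(c,open('w3.pkl','wb'))
E
```

```text
lift t 10.18 p [541.7 172.2 267.7] F [ 0.1  0.1 -2.2] M [ 0.07 -0.06  0.02] g 58.6 op 0.24
over t 11.73 p [535.7  88.7 268. ] F [ 0.6  0.4 -2. ] M [-0.    0.01  0.04] g 58.7 op 0.244
237 t 12.66 p [535.8  88.4 237.3] F [ 0.  -0.3 -1.6] M [-0.05 -0.06 -0.01] g 58.6 op 0.243
234 t 13.01 p [535.6  88.4 233.9] F [-0.3 -0.8 -1.5] M [ 0.01 -0.01 -0.05] g 58.6 op 0.241
232.5 t 13.26 p [535.6  88.4 232.4] F [ 0.1 -0.4 -1.2] M [-0.01 -0.01 -0.04] g 58.6 op 0.243
231.5 t 13.51 p [535.7  88.4 231.4] F [-0.  -0.8 -2.1] M [-0.03  0.01  0.02] g 58.6 op 0.244
```

View pics/w3.png

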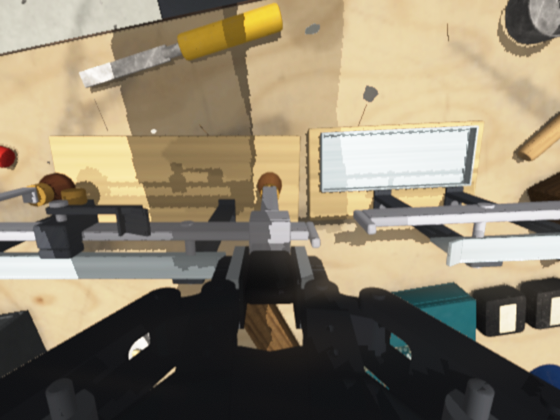

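The hook sits astride the drying rail at (270,230). The catch tip is at about (150,220) and the stop block at u=40–80, so the way is clear. I'll slide in with the force monitored.

```bash
cat >> h.py <<'E'
def favg(n=4):
    f=[]
    for _ in range(n): f.append(get_obs()['force']); bot.sleep(.02)
    return np.mean(f,0)
def mv(s,rate,z=231.5): bot.move_straight([*(tab(s,'R')-0.4*nR),z],rate=rate)
E
python3 - <<'E'
from h import *
mv(45,50);st(45);mv(66,50);st(66)
f0=favg(6);s=66;print('f0',f0.round(1));log=[]
while s<125:
    s+=1.0 if s<100 else .5
    mv(s,20); f=favg(2)-f0; r=-f@np.r_[dR,0]; log.append((s,round(r,1)))
    if r>6:
        f=favg(5)-f0;r=-f@np.r_[dR,0];log.append(('chk',s,round(r,1),f.round(1).tolist()))
        if r>6: break
    if get_obs()['time']>38: break
print(log);st('end',s)
E
```

```text
45 t 14.12 p [531.9  67.5 231.5] F [ 0.3  0.3 -1.7] M [-0.01  0.01 -0.02] g 58.7 op 0.245
66 t 14.69 p [528.   46.9 231.5] F [-0.   0.9 -1.3] M [ 0.01 -0.02  0.05] g 58.7 op 0.243
f0 [-0.3  0.2 -1.9]
[(67.0, np.float64(0.3)), (68.0, np.float64(-0.4)), (69.0, np.float64(-0.3)), (70.0, np.float64(-0.5)), (71.0, np.float64(0.2)), (72.0, np.float64(-0.3)), (73.0, np.float64(0.3)), (74.0, np.float64(-0.2)), (75.0, np.float64(-0.9)), (76.0, np.float64(-0.0)), (77.0, np.float64(0.1)), (78.0, np.float64(-0.0)), (79.0, np.float64(-0.2)), (80.0, np.float64(-0.3)), (81.0, np.float64(-0.3)), (82.0, np.float64(0.1)), (83.0, np.float64(-0.6)), (84.0, np.float64(-0.3)), (85.0, np.float64(0.6)), (86.0, np.float64(0.1)), (87.0, np.float64(0.3)), (88.0, np.float64(0.4)), (89.0, np.float64(1.3)), (90.0, np.float64(0.4)), (91.0, np.float64(0.6)), (92.0, np.float64(0.4)), (93.0, np.float64(1.2)), (94.0, np.float64(0.9)), (95.0, np.float64(0.2)), (96.0, np.float64(-0.5)), (97.0, np.float64(-0.2)), (98.0, np.float64(0.5)), (99.0, np.float64(0.3)), (100.0, np.float64(-0.3)), (100.5, np.float64(0.4)), (101.0
[... 652 characters left out ...]
5, np.float64(-0.0)), (114.0, np.float64(0.2)), (114.5, np.float64(-0.3)), (115.0, np.float64(0.8)), (115.5, np.float64(-0.2)), (116.0, np.float64(-0.3)), (116.5, np.float64(0.3)), (117.0, np.float64(-0.2)), (117.5, np.float64(-0.7)), (118.0, np.float64(0.1)), (118.5, np.float64(-0.2)), (119.0, np.float64(0.4)), (119.5, np.float64(0.3)), (120.0, np.float64(-0.4)), (120.5, np.float64(-0.1)), (121.0, np.float64(-0.4)), (121.5, np.float64(-0.1)), (122.0, np.float64(-0.5)), (122.5, np.float64(-0.3)), (123.0, np.float64(3.5)), (123.5, np.float64(6.4)), ('chk', 123.5, np.float64(6.0), [1.6, 5.8, 0.7])]
end 123.5 t 37.83 p [517.7  -8.7 231.5] F [ 1.6  6.4 -1.1] M [ 1.45 -0.38 -0.  ] g 59.2 op 0.241
```

```bash
python3 - <<'E'
from h import *
mv(122.9,10); print(favg(3).round(1))
c=cam('wrist');save(c,'w4.png');c=cam('scene');cv2.imwrite('pics/s4.png',cv2.resize(c['frame'][140:260,220:380],None,fx=3.5,fy=3.5,interpolation=2)[...,::-1]);st()
E
```

```text
[ 1.4  5.5 -1.4]
t 38.23 p [517.7  -8.6 231.5] F [ 0.8  5.4 -1. ] M [ 1.3  -0.26 -0.04] g 59.2 op 0.245
```

View pics/w4.png

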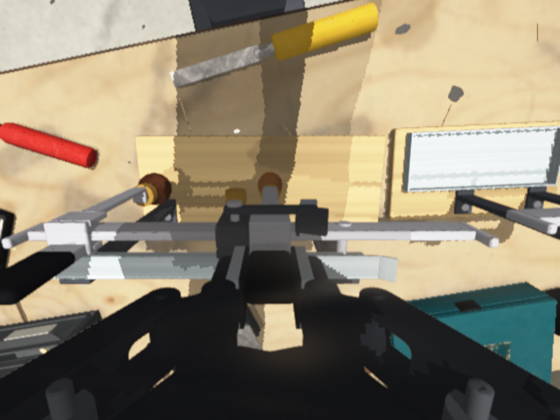

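View pics/s4.png

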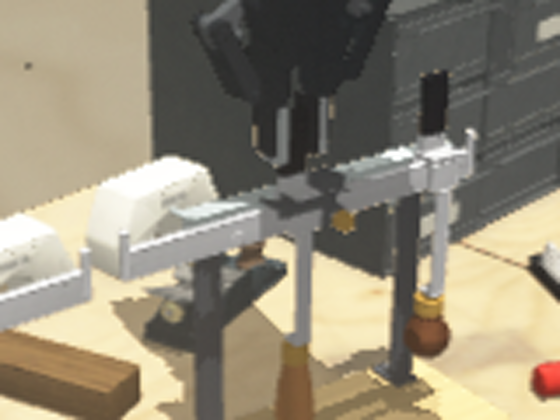

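The hook at (270,235) sits between the stop block (u 217–250) and the catch head (u 298–328). The lever looks level, as it did before. I'll ease off the push, set the hanger down, release and check.

```bash
python3 - <<'E'
from h import *
s=122.9
for s in (122.5,122.1,121.7):
    mv(s,10); f=favg(2); print(s,f.round(1))
    if f[1]<2: break
mv(s,10,230.8); print(favg(2).round(1))
hand.command_gripper(.5); st('open')
q=get_obs()['tcp_pos']
bot.move_straight([q[0],q[1],300],rate=80); bot.move_straight([q[0],q[1],350],rate=200); st('up')
c=cam('wrist');save(c,'w5.png')
L=cloud(c).reshape(-1,3);L=L[~np.isnan(L).any(1)];S=(L[:,:2]-sR)@dR;t=(L[:,:2]-sR)@nR
for a in range(84,176,4):
    k=(abs(t+6)<12)&(abs(S-a)<2)&(L[:,2]>198)&(L[:,2]<280)
    if k.any(): print(a,k.sum(),'zmax',L[k,2].max().round(1),'t hi',t[k][L[k,2]>212].round(0)[:3])
k=(L[:,2]>235)&(L[:,2]<280)&(abs(t-6)<12)
for lo,hi in((90,170),(200,270)):
    m=k&(S>lo)&(S<hi)
    if m.any():print('tab',S[m].min(),S[m].max(),t[m].mean())
E
```

```text
122.5 [ 0.4  3.7 -1.3]
122.1 [ 0.2 -0.  -1.8]
[-0.7 -1.2  1.1]
open t 39.42 p [517.8  -8.  230.7] F [-0.3  0.5 -0.7] M [-0.03  0.03  0.04] g 0.0 op 0.501
up t 40.83 p [518.1  -8.1 350.2] F [-0.3 -0.   0. ] M [ 0.06  0.04 -0.03] g 0.0 op 0.502
84 32 zmax 206.7 t hi []
88 29 zmax 206.2 t hi []
92 84 zmax 216.1 t hi [-18. -18. -18.]
96 91 zmax 215.6 t hi [-18. -17. -18.]
100 97 zmax 214.4 t hi [-17. -17. -16.]
104 84 zmax 211.9 t hi []
108 66 zmax 216.0 t hi [-18. -18. -16.]
112 134 zmax 262.5 t hi [-16. -16.   3.]
116 162 zmax 265.0 t hi [-17. -15.   3.]
120 158 zmax 264.5 t hi [-15.   3.   3.]
124 186 zmax 263.5 t hi [3. 3. 3.]
128 166 zmax 264.1 t hi [-16. -15.   3.]
132 132 zmax 262.9 t hi [3. 3. 3.]
136 114 zmax 219.8 t hi [-15. -10. -10.]
140 110 zmax 219.4 t hi [-17. -17. -16.]
144 105 zmax 219.5 t hi [-17. -16. -15.]
148 106 zmax 219.9 t hi [-17. -16. -15.]
152 42 zmax 219.2 t hi [-10. -10. -10.]
156 33 zmax 206.3 t hi []
160 32 zmax 205.6 t hi []
164 30 zmax 206.4 t hi []
168 32 zmax 206.1 t hi []
172 30 zmax 206.4 t hi []
tab 111.10944126400652 132.9670798868923 4.094728217771119
tab 227.36254950778107 249.36562594951707 5.185880287598291
```

View pics/w5.png

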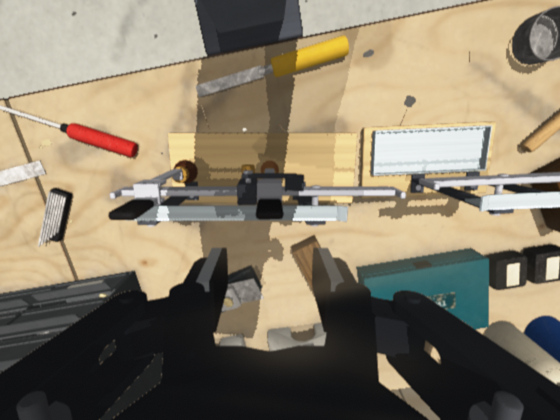

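The hanger's tab at (268,205) hangs between the stop and the catch. The catch measures about 216 mm high (closed), the hanger's middle is at 122 mm along the rail, and the stop face is at about 134.5 mm.

```bash
python3 -c "
from h import *
print(hand_in())"
```

```text
the job is handed in; nothing more can be done
None
```

The hanger with the oiled handle hangs within about 0.5 mm of the parking stop on the drying rail, with the catch closed behind it. The push peaked at about 6 N, below the 16 N slip limit, and the job was handed in at about 41 s; no verdict was returned.

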